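Line up the kitchen canisters by height

TASK

Tidy the four lidded canisters onto the row of cork mats: one on the middle of each mat, in order of height, with the tallest on the mat next to the utensil crock and the shortest on the mat next to the oil bottle. Set them down gently and upright, without tipping any over, and leave the crock and the bottle where they stand.

Things in the scene. Friction and masses are not known exactly. Their poses are not given: they have to be found in the camera images.
- canister_1: the tallest of four lidded canisters: white ceramic cylinder, diameter 64 mm, 110 mm high; flat pale wooden lid, diameter 66 mm, 8 mm thick; on its centre a round wooden knob, diameter 24 mm, 24 mm high, to grip it by (from 118 to 142 mm above the origin). One rigid piece, 0.1 to 0.5 kg. Origin: centre of the underside; z up.
- canister_2: the second tallest of four lidded canisters: white ceramic cylinder, diameter 58 mm, 92 mm high; flat pale wooden lid, diameter 60 mm, 8 mm thick; on its centre a round wooden knob, diameter 24 mm, 24 mm high, to grip it by (from 100 to 124 mm above the origin). One rigid piece, 0.1 to 0.5 kg. Origin: centre of the underside; z up.
- canister_3: the second shortest of four lidded canisters: white ceramic cylinder, diameter 52 mm, 74 mm high; flat pale wooden lid, diameter 54 mm, 8 mm thick; on its centre a round wooden knob, diameter 24 mm, 24 mm high, to grip it by (from 82 to 106 mm above the origin). One rigid piece, 0.1 to 0.5 kg. Origin: centre of the underside; z up.
- canister_4: the shortest of four lidded canisters: white ceramic cylinder, diameter 46 mm, 56 mm high; flat pale wooden lid, diameter 48 mm, 8 mm thick; on its centre a round wooden knob, diameter 24 mm, 24 mm high, to grip it by (from 64 to 88 mm above the origin). One rigid piece, 0.1 to 0.5 kg. Origin: centre of the underside; z up.
- mat_a: one of four alike round cork mats, diameter 80 mm, 4 mm thick, fixed about 92 mm apart in a row on a white marble board (110 x 400 mm, 14 mm thick, fixed). The row runs left to right as the robot sees it, turned up to 0.12 rad. The name's letter says nothing of its place in the row. Origin: centre of the mat's underside, 14 mm above the worktop; its top is 4 mm higher.
- mat_b: one of four alike round cork mats, diameter 80 mm, 4 mm thick, fixed about 92 mm apart in a row on a white marble board (110 x 400 mm, 14 mm thick, fixed). The row runs left to right as the robot sees it, turned up to 0.12 rad. The name's letter says nothing of its place in the row. Origin: centre of the mat's underside, 14 mm above the worktop; its top is 4 mm higher.
- mat_c: one of four alike round cork mats, diameter 80 mm, 4 mm thick, fixed about 92 mm apart in a row on a white marble board (110 x 400 mm, 14 mm thick, fixed). The row runs left to right as the robot sees it, turned up to 0.12 rad. The name's letter says nothing of its place in the row. Origin: centre of the mat's underside, 14 mm above the worktop; its top is 4 mm higher.
- mat_d: one of four alike round cork mats, diameter 80 mm, 4 mm thick, fixed about 92 mm apart in a row on a white marble board (110 x 400 mm, 14 mm thick, fixed). The row runs left to right as the robot sees it, turned up to 0.12 rad. The name's letter says nothing of its place in the row. Origin: centre of the mat's underside, 14 mm above the worktop; its top is 4 mm higher.
- crock: white ceramic crock, diameter 96 mm, 120 mm high, wooden spoons standing in it up to 240 mm high and at most 60 mm from its axis. It stands off one end of the row (left or right, it varies), 130 to 180 mm from the centre of the nearest mat, a little beyond its line. Loose, leave it alone. Origin: centre of the underside.
- oil_bottle: green glass oil bottle with a cork, 60 mm in diameter and 190 mm high; it stands off the other end of the row, 130 to 180 mm from the centre of the nearest mat, a little beyond its line. Loose, leave it alone. Origin: centre of the underside.
Mind the look-alikes: they are no part of the job. What is shaped like the canister_3 but black, purple or yellow is not meant.

How it is judged:
By the outcome, as a careful person would: the job done as asked, in the order asked, and still so for the second after the job is handed in, with the robot touching nothing.
It also fails if it takes over 96 s, if anything falls off the work surface, if the arm or the gripper's body presses on something with over 40 N, if the wrist force passes 120 N, or if a joint passes its speed limit or range.

ROBOT

A 6-joint arm with a two-finger parallel gripper is mounted at the origin on the work surface. World frame = base frame: x ahead of the robot, y to its left, z up, the work surface at z = 0. Lengths are in mm, angles in degrees, forces in N, time in s.
With the tool pointing down it reaches from about 350 to 850 mm from the base axis. Payload 8.1 kg.
Tool frame: the origin (TCP) lies between the finger pads; the fingertips stand 22 mm ahead of it and the grasp point (between the pads) lies 3 mm ahead of it (r.nose_length is the z of the fingertips in the tool frame, in mm); z points along the fingers, x is the direction in which the jaws open and shut, and the axes are right-handed (so a half turn about z gives the same grasp; the last joint's range is limited). The gripper opens to 85 mm and grips with 20 to 120 N. Pads are 22 mm wide; open, the fingers measure 114 mm over their backs; the gripper's body (76 mm by 85 mm) begins 54 mm behind the grasp point. The pads swing forward as they close: fully open they stand 13 mm farther back than shut.
Start: joints at [-72.617, 7.471, 85.268, -0, 87.261, -4.893], TCP at [227.467, -555.216, 253.292] pointing down, gripper open.
Joint ranges: [-169.43, 169.43], [-51.17, 129.36], [1.28, 143.12], [-76.62, 256.62], [0, 156.53], [-152.29, 152.29]. Speed limits (degrees/s): [136.94, 136.94, 159.86, 180, 180, 180].

INTERFACE

Orientations are given as [roll, pitch, yaw] about the fixed x, y, z axes, in that order (R = Rz(yaw) Ry(pitch) Rx(roll)).
In Python, from bench import r gives the robot as it stands.
- The arm moves only by the shell command python3 -m jog 'ROWS' [FORCE]. ROWS is JSON, a list of rows, each a list of 5 numbers: the shift along the tool's x, y, z in m, then the turn about the tool's z in degrees, then the opening in per cent of the stroke, from 0 (shut) to 100 (fully open). A call has 1 to 8 rows; each row is the pose to reach, as a shift and turn from the pose measured when the call began, along the tool's axes at that moment; what a row does not reach only later rows make up. A row lasts 1/10 s, in which the tool goes at most 50 mm and 8.59 degrees, less where a joint would pass 70% of its speed; a pose out of reach is approached as far as the arm can. A call with a gripper value outside its range is refused whole. The fingers move at their own pace and stop on an object; FORCE is the grip in N (left out, the last holds). Time passes only in rows, so rows that repeat a pose let the fingers close. It gives the time, the measured TCP pose, the force and the opening at its end, in the units of the state.
- r.sense(): the state, without advancing time (a new reading comes with each control period).
- r.snapshot(name): name is "scene" or "top" or "wrist"; returns a dict with "image" (384x512x3 uint8, red, green, blue), "K" (3x3 intrinsics, pixels), "distortion" ([k1, k2, p1, p2, k3] as OpenCV has them; the pictures are not rectified), "T" (4x4, takes a point from camera to world coordinates); the wrist camera has in their place "tool_from_camera" (4x4, takes a point from camera to tool coordinates, whose origin is the TCP and whose axes are the tool frame's). Camera axes: x right, y down, z forward; pixel columns grow to the right and rows downward; lengths in mm; the calibration is good to about 2 mm. A picture is of the moment at which its call begins: read the wrist's pose just before it. There is no depth.
- r.hand_in(): hands the job in, once; it reports no verdict.
Trained networks look in a picture, given as the dict that the camera call returned (one of the last four; its "shot" number tells which), for a name from the list of things; names that differ only in an ending like _2 or _b are one class to them, and where a whole thing is asked for, a point or a joint stands for the part that bears it (a point fixed in the world has none). Each returns a list of dicts, best first, with "conf" (0 to 1); they miss things now and then, are a little off and sometimes report something else, mostly with a low value. They report only what shows in the picture. A call takes as long as a camera call. They do not tell look-alikes from the thing itself.
- r.search_frame(picture, label): "bbox" ([left, top, right, bottom] in pixels, round what is visible of it).
- r.pinpoint(picture, label): "uv" ([column, row] in pixels: a listed point, or the origin of a listed thing).
The state is a dict: "time": time; "joint_pos": joint angles; "qd": joint speeds; "joint_efforts": joint torques, N m; "tool_pos": TCP position; "tcp_rot": TCP orientation; "ft_force": force on the tool from outside, world axes, zero at the start; "wrist_torque": the same for the moment, N m; "finger_gap": finger opening in mm.
Only numpy, scipy, OpenCV 4.12 (cv2) and the standard library are available. Lean on these libraries where they do the work, as an engineer would, in place of code of your own. Each camera call takes 0.05 s, during which the arm holds its last target. There are 200 camera calls.

## Working session

There is one attempt and no reset: what is moved stays moved. The work goes in short steps, Python scripts to look and compute and a shell command to move; the robot and the scene stay as the last step left them, time stands still between calls to the robot, and variables do not carry over. Pictures are saved under pics/ and viewed, about 12 in all and at most 16, crops included, and the job is handed in when it is done.

```bash
mkdir -p pics; ls; cat > h.py <<'E'
import numpy as np, cv2
from bench import r
def save(p,n): cv2.imwrite('pics/'+n+'.png',cv2.cvtColor(p['image'],cv2.COLOR_RGB2BGR))
def ray(p,uv,T=None):
    T=np.array(p['T']) if T is None else T
    q=cv2.undistortPoints(np.array([[uv]],float),np.array(p['K'],float),np.array(p['distortion'],float))[0,0]
    return T[:3,3],T[:3,:3]@np.array([q[0],q[1],1.])
def onz(p,uv,z,T=None):
    o,d=ray(p,uv,T); return (o+d*(z-o[2])/d[2]).round(1)
E
python3 - <<'E'
from h import *
print(r.sense())
for n in ['scene','top']:
    p=r.snapshot(n); save(p,n+'0'); print(n,np.array(p['T']).round(2).tolist())
    for l,z in [('canister_1',0),('mat_a',14),('crock',0),('oil_bottle',0)]:
        for d in r.pinpoint(p,l): print(l,np.round(d['uv']),round(d['conf'],2),onz(p,d['uv'],z))
E
```

```text
pics
{'time': 0.0, 'joint_pos': array([-7.26180714e+01,  7.51368948e+00,  8.53298918e+01, -8.75928074e-04,
        8.72612021e+01, -4.89191452e+00]), 'qd': array([-0.02712625,  0.06430737, -0.02711312, -0.08581441, -0.08214365,
       -0.0331579 ]), 'joint_efforts': array([ 3.02844137e-04, -5.69397175e+01, -5.00549412e+01, -1.31582674e-04,
        1.48555543e-02, -4.87123089e-05]), 'tool_pos': array([ 227.29433565, -554.73050691,  252.25331061]), 'tcp_rot': array([-1.79991936e+02,  1.04476246e-01, -6.77261068e+01]), 'ft_force': array([-0.43228019, -0.97450312, -0.39812021]), 'wrist_torque': array([ 0.01248706, -0.0509519 , -0.00501866]), 'finger_gap': 85.37117055739661}
scene [[0.9, 0.35, -0.26, 806.78], [0.44, -0.74, 0.52, -471.01], [-0.02, -0.58, -0.81, 818.65], [0.0, 0.0, 0.0, 1.0]]
canister_1 [219. 156.] 0.95 [379.  132.7   0. ]
canister_1 [262. 155.] 0.94 [480.3 183.6   0. ]
canister_1 [182. 201.] 0.89 [367.9 -31.7   0. ]
canister_1 [192. 274.] 0.83 [ 491.  -191.6    0. ]
canister_1 [163. 235.] 0.76 [ 379.8 -134.2    0. ]
canister_1 [233. 187.] 0.69 [460.8  58.5  -0. ]
canister_
[... 235 characters left out ...]
[703.  305.1   0. ]
oil_bottle [237. 335.] 0.58 [ 640.6 -266.6    0. ]
top [[0.03, -0.99, 0.16, 424.66], [-1.0, -0.03, -0.01, 18.9], [0.01, -0.16, -0.99, 1009.54], [0.0, 0.0, 0.0, 1.0]]
canister_1 [285. 230.] 0.94 [475.  -53.5   0. ]
canister_1 [281. 268.] 0.94 [373.8 -44.7   0. ]
canister_1 [314. 262.] 0.85 [ 391.8 -133.8    0. ]
canister_1 [201. 226.] 0.8 [479.8 175.6   0. ]
canister_1 [338. 226.] 0.7 [ 488.6 -199.2    0. ]
canister_1 [210. 261.] 0.66 [387.1 146.9   0. ]
canister_1 [245. 236.] 0.57 [454.8  54.7   0. ]
mat_a [244. 172.] 0.89 [630.5  61.4  14. ]
mat_a [304. 176.] 0.77 [ 624.8 -103.9   14. ]
mat_a [209. 164.] 0.77 [650.3 159.8  14. ]
crock [164. 140.] 0.79 [719.  294.6   0. ]
```

```bash
python3 - <<'E'
import cv2
a=cv2.imread('pics/scene0.png')[80:380,100:440];b=cv2.imread('pics/top0.png')[100:300,120:400]
cv2.imwrite('pics/a.png',cv2.resize(a,None,fx=2,fy=2));cv2.imwrite('pics/b.png',cv2.resize(b,None,fx=2.8,fy=2.8))
E
```

```text
(no output)
```

View pics/a.png

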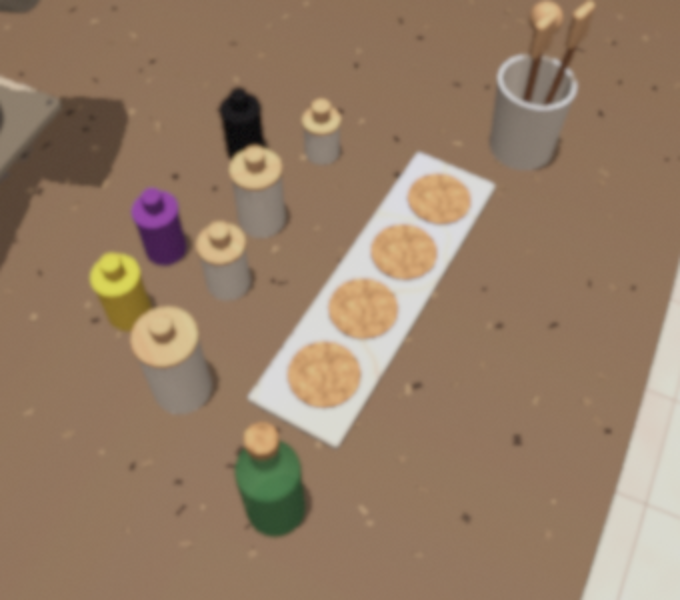

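View pics/b.png

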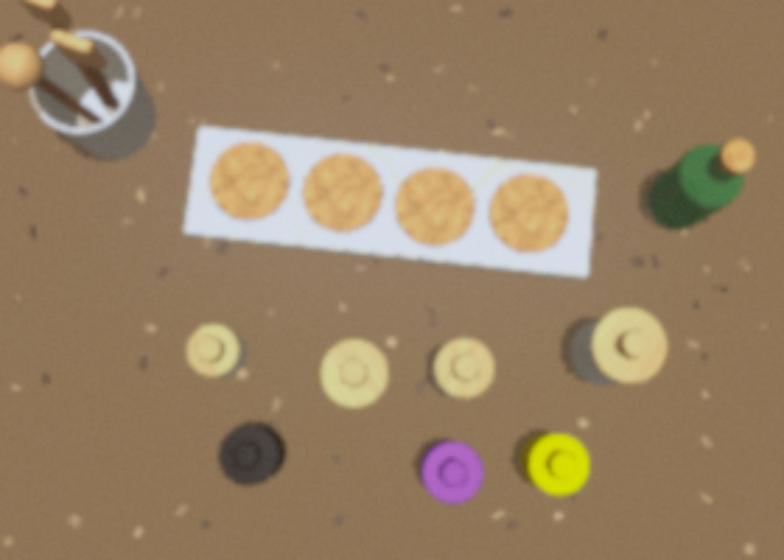

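Crock is on the left (y+), bottle on the right. The wood-lidded canisters in the top view are, left to right, c4, c2, c3, c1; black, purple and yellow are decoys in the front row. Next I measure the lids and mats by colour.

```bash
python3 - <<'E'
from h import *
print(r.nose_length)
p=r.snapshot('top'); im=p['image']
hsv=cv2.cvtColor(im,cv2.COLOR_RGB2HSV)
for uv in [(209,165),(243,169),(196,224),(246,238),(345,226)]: print(uv,hsv[uv[1],uv[0]])
print('table',hsv[200,250])
m=((hsv[...,2]>165)&(hsv[...,1]>70)).astype(np.uint8)
m=cv2.morphologyEx(m,cv2.MORPH_OPEN,np.ones((3,3),np.uint8))
n,l,s,c=cv2.connectedComponentsWithStats(m)
zs={'m':18}
for i in range(1,n):
    if s[i,4]<150: continue
    k,_=cv2.findContours((l==i).astype(np.uint8),0,2); 
    (u,v),ax,_=cv2.fitEllipse(cv2.convexHull(k[0]))
    b=s[i]; c_=[b[0]+b[2]/2-.5,b[1]+b[3]/2-.5]
    print(np.round([u,v],1),np.round(ax,1),b,np.round(c_,1),{z:onz(p,(u,v),z)[:2].tolist() for z in (18,64,82,100,118)})
E
```

```text
22.0
(209, 165) [ 18 120 210]
(243, 169) [ 18 116 214]
(196, 224) [ 25  84 213]
(246, 238) [ 25  89 201]
(345, 226) [ 23  94 198]
table [ 16  84 146]
[125.2 122.1] [14.9 15.8] [118 115  15  15 191] [125. 122.] {18: [763.9, 401.9], 64: [748.1, 384.1], 82: [742.0, 377.1], 100: [735.8, 370.2], 118: [729.7, 363.2]}
[208.6 164.2] [26.3 27.1] [195 151  28  27 573] [208.5 164. ] {18: [649.0, 160.9], 64: [638.6, 154.3], 82: [634.5, 151.8], 100: [630.5, 149.2], 118: [626.4, 146.6]}
[241.9 168.3] [26.5 27. ] [229 156  27  26 571] [242.  168.5] {18: [640.1, 68.8], 64: [630.1, 66.4], 82: [626.2, 65.5], 100: [622.3, 64.6], 118: [618.4, 63.7]}
[274.8 173.3] [26.6 27.1] [262 161  27  26 574] [275.  173.5] {18: [628.8, -22.2], 64: [619.3, -20.3], 82: [615.6, -19.6], 100: [611.9, -18.8], 118: [608.2, -18.1]}
[308.5 175.7] [26.6 27.2] [295 163  27  27 578] [308. 176.] {18: [624.6, -115.0], 64: [615.3, -108.7], 82: [611.7, -106.3], 100: [608.1, -103.9], 118: [604.4, -101.5]}
[344.6 222.9] [26.7 27.9] [331 210  28  27 580] [344.5 223. ] {18: [497.3, -213.8], 64: [494.0, -203.0], 82: [492.6, -198.8], 100
[... 331 characters left out ...]
60.4, 48.4], 118: [459.7, 47.8]}
[285.7 230.9] [21.6 22.1] [275 220  22  23 386] [285.5 231. ] {18: [471.7, -54.6], 64: [469.5, -51.2], 82: [468.7, -49.9], 100: [467.8, -48.6], 118: [467.0, -47.2]}
[319.5 265.5] [21.8 22.1] [309 255  22  22 384] [319.5 265.5] {18: [382.5, -146.0], 64: [384.5, -138.4], 82: [385.3, -135.4], 100: [386.0, -132.4], 118: [386.8, -129.4]}
[281.2 268.2] [20.5 20.8] [271 258  21  21 330] [281. 268.] {18: [373.0, -44.5], 64: [375.4, -41.5], 82: [376.4, -40.4], 100: [377.3, -39.2], 118: [378.3, -38.1]}
[ 12.8 347.7] [40.9 86.5] [   0  314   32   70 1990] [ 15.5 348.5] {18: [149.6, 646.7], 64: [162.4, 617.5], 82: [167.4, 606.1], 100: [172.4, 594.7], 118: [177.4, 583.3]}
```

```bash
python3 -m jog '[[0,0,0,8.5,60],[0,0,0,17,60],[0,0,0,25.5,60],[0,0,0,34,60],[0,0,0,42.5,60],[0,0,0,51,60],[0,0,0,59.5,60],[0,0,0,67.7,60]]' 40
```

```text
time: 1.35
tool_pos: [227.5, -555.2, 253.3]
tcp_rot: [-180.0, -0.0, -135.8]
ft_force: [-0.5, -0.4, 0.2]
finger_gap: 51.3
```

```bash
python3 -m jog '[[-0.045,0.008,0,-8.5,60],[-0.09,0.016,0,-17,60],[-0.135,0.024,0,-25.5,60],[-0.18,0.032,0,-34,60],[-0.225,0.04,0,-42.5,60],[-0.27,0.048,0,-51,60],[-0.315,0.056,0,-59.5,60],[-0.36,0.064,0,-68,60]]'; python3 -m jog '[[0,0,0,-8.5,60],[0,0,0,-17,60],[0,0,0,-25.5,60],[0,0,0,-34,60],[0,0,0,-42.5,60],[0,0,0,-51,60],[0,0,0,-59.5,60],[0,0,0,-67.8,60]]'
```

```text
time: 2.15
tool_pos: [441.6, -256.6, 253.6]
tcp_rot: [-180.0, -0.0, -67.4]
ft_force: [0.7, -0.6, 0.2]
finger_gap: 51.1
time: 2.95
tool_pos: [441.7, -256.7, 253.8]
tcp_rot: [180.0, -0.1, 0.7]
ft_force: [-0.6, 0.4, 0.1]
finger_gap: 51.5
```

```bash
python3 -m jog '[[0.024,-0.033,-0.02,0.7,50],[0.048,-0.066,-0.04,0.7,50],[0.048,-0.066,-0.04,0.7,50],[0.048,-0.066,-0.04,0.7,50],[0.048,-0.066,-0.04,0.7,50]]'; cat >> h.py <<'E'
from scipy.spatial.transform import Rotation as R
def wrist():
    s=r.sense(); p=r.snapshot('wrist'); T=np.eye(4)
    T[:3,:3]=R.from_euler('xyz',s['tcp_rot'],degrees=True).as_matrix(); T[:3,3]=s['tool_pos']
    return s,p,T@np.array(p['tool_from_camera'])
def blobs(p,T,zs,amin=300):
    hsv=cv2.cvtColor(p['image'],cv2.COLOR_RGB2HSV)
    m=((hsv[...,2]>165)&(hsv[...,1]>70)).astype(np.uint8)
    m=cv2.morphologyEx(m,cv2.MORPH_OPEN,np.ones((3,3),np.uint8))
    for k in cv2.findContours(m,0,2)[0]:
        if cv2.contourArea(k)<amin: continue
        (u,v),ax,_=cv2.fitEllipse(cv2.convexHull(k))
        print(np.round([u,v]),np.round(ax),cv2.boundingRect(k),{z:onz(p,(u,v),z,T)[:2].tolist() for z in zs})
E
python3 - <<'E'
from h import *
s,p,T=wrist(); save(p,'w1'); print(s['tool_pos'],s['tcp_rot'],T.round(2))
blobs(p,T,(18,82,118))
for d in r.pinpoint(p,'canister_1'): print(d,onz(p,d['uv'],0,T))
E
```

```text
time: 3.45
tool_pos: [488.2, -190.4, 293.0]
tcp_rot: [180.0, 0.0, 0.0]
ft_force: [0.4, 0.0, -0.3]
finger_gap: 42.9
[ 488.16615787 -190.43201549  293.00296727] [1.79963881e+02 2.01668772e-02 1.03013460e-02] [[ 1.0000e+00 -0.0000e+00 -0.0000e+00  4.8791e+02]
 [-0.0000e+00 -9.6000e-01 -2.8000e-01 -1.1969e+02]
 [-0.0000e+00  2.8000e-01 -9.6000e-01  4.1233e+02]
 [ 0.0000e+00  0.0000e+00  0.0000e+00  1.0000e+00]]
[417. 276.] [23. 29.] (403, 264, 29, 25) {18: [759.9, -377.2], 82: [715.8, -335.4], 118: [690.9, -311.9]}
[256. 182.] [57. 59.] (228, 153, 58, 58) {18: [489.1, -214.2], 82: [488.9, -198.8], 118: [488.8, -190.2]}
[168. 129.] [44. 47.] (146, 107, 45, 46) {18: [364.7, -138.3], 82: [384.7, -135.3], 118: [396.0, -133.6]}
[352. 113.] [54. 59.] (325, 84, 55, 58) {18: [622.2, -115.5], 82: [600.4, -116.2], 118: [588.1, -116.6]}
[152.  50.] [33. 46.] (133, 32, 43, 37) {18: [351.2, -34.6], 82: [373.4, -48.4], 118: [385.8, -56.2]}
[236.  53.] [43. 50.] (214, 31, 47, 45) {18: [462.1, -39.3], 82: [466.3, -52.3], 118: [468.7, -59.7]}
[361.  41.] [57. 64.] (332, 10, 58, 63) {18: [626.4, -23.7], 82: [603.9, -39.3], 118: [591.3, -48.0]}
{'uv': [173.7, 57.7], 'conf': 0.8} [374.6 -41.4   0. ]
{'uv': [186.0, 126.6], 'conf': 0.71} [ 386.2 -135.4    0. ]
{'uv': [239.2, 60.8], 'conf': 0.67} [465.6 -46.3   0. ]
```

View pics/w1.png

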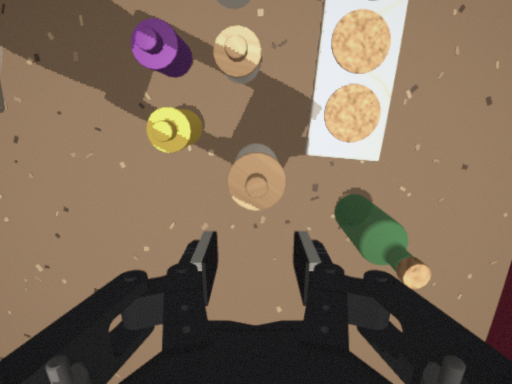

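Lid centre is at pixel (256,182), which gives (489,-190) and agrees with the top view. Wrist and top agree within about 2 mm on the mats too. Grasping c1.

```bash
python3 -m jog '[[0.0005,0,0.04,0,50],[0.0005,0,0.08,0,50],[0.0005,0,0.115,0,50],[0.0005,0,0.135,0,50],[0.0005,0,0.149,0,50],[0.0005,0,0.149,0,50],[0.0005,0,0.149,0,25],[0.0005,0,0.149,0,10]]' 50; python3 -m jog '[[0,0,0,0,5],[0,0,0,0,5],[0,0,0,0,5],[0,0,-0.01,0,5],[0,0,-0.02,0,5],[0,0,-0.02,0,5]]'
```

```text
time: 4.35
tool_pos: [489.2, -191.4, 145.5]
tcp_rot: [179.9, -0.1, -0.1]
ft_force: [1.2, 0.3, -2.8]
finger_gap: 22.0
time: 4.95
tool_pos: [490.5, -192.0, 168.2]
tcp_rot: [179.8, -0.3, -0.1]
ft_force: [0.6, 0.0, -2.6]
finger_gap: 22.3
```

```bash
python3 -m jog '[[0,0,-0.03,0,5],[0,0,-0.06,0,5],[0,0,-0.09,0,5],[0,0,-0.11,0,5],[0.01,-0.02,-0.11,0,5],[0.02,-0.05,-0.11,0,5],[0.035,-0.085,-0.11,0,5],[0.05,-0.12,-0.11,0,5]]' 60;  python3 -m jog '[[0.018,-0.035,0,0,5],[0.036,-0.07,0,0,5],[0.054,-0.105,0,0,5],[0.072,-0.14,0,0,5],[0.09,-0.175,0,0,5],[0.1,-0.2,0,0,5],[0.105,-0.215,0,0,5],[0.105,-0.22,0,0,5]]'; python3 - <<'E'
from h import *
s,p,T=wrist(); save(p,'w2'); print(s['tool_pos'],s['tcp_rot'])
blobs(p,T,(18,82))
E
```

```text
time: 5.75
tool_pos: [540.5, -70.7, 278.5]
tcp_rot: [179.8, -0.4, -0.1]
ft_force: [0.8, -0.8, -2.8]
finger_gap: 21.9
time: 6.55
tool_pos: [646.0, 150.4, 278.0]
tcp_rot: [179.8, -0.3, -0.0]
ft_force: [-0.8, -1.3, -3.1]
finger_gap: 21.6
[646.01889093 150.40805116 277.95485594] [ 1.79804204e+02 -3.17634377e-01 -2.62824837e-02]
[244. 314.] [21. 41.] (226, 303, 38, 22) {18: [628.1, -97.5], 82: [630.9, -43.7]}
[252. 268.] [50. 61.] (233, 239, 43, 57) {18: [642.5, -8.9], 82: [642.9, 30.0]}
[255. 236.] [100. 110.] (200, 186, 111, 66) {18: [647.0, 46.1], 82: [646.7, 75.7]}
[263. 163.] [37. 50.] (246, 141, 38, 28) {18: [658.0, 156.3], 82: [655.8, 167.3]}
[117. 150.] [36. 38.] (100, 132, 31, 38) {18: [455.2, 175.1], 82: [487.3, 182.9]}
[369.  16.] [22. 69.] (354, 0, 32, 46) {18: [789.6, 341.7], 82: [765.2, 321.4]}
```

View pics/w2.png

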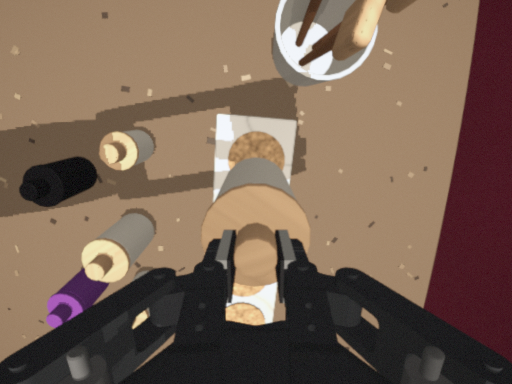

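The canister hangs straight, and the mat under it is centred near (256,155), x≈648 as expected. Lowering.

```bash
python3 -m jog '[[0.002,-0.009,0.02,0,5],[0.002,-0.009,0.045,0,5],[0.002,-0.009,0.07,0,5],[0.002,-0.009,0.09,0,5],[0.002,-0.009,0.1,0,5],[0.002,-0.009,0.106,0,5],[0.002,-0.009,0.11,0,5],[0.002,-0.009,0.11,0,5]]'; python3 -m jog '[[0,0,0.001,0,5],[0,0,0.002,0,5],[0,0,0.003,0,5],[0,0,0.004,0,5],[0,0,0.004,0,5]]'
```

```text
time: 7.4
tool_pos: [648.6, 158.4, 168.7]
tcp_rot: [179.8, -0.4, -0.1]
ft_force: [-0.5, -0.7, -2.8]
finger_gap: 21.4
time: 7.9
tool_pos: [648.6, 158.4, 164.5]
tcp_rot: [179.8, -0.3, -0.1]
ft_force: [0.1, -1.3, -2.9]
finger_gap: 21.6
```

```bash
python3 -m jog '[[-0.0005,-0.001,0,0,5],[-0.0005,-0.001,0.001,0,5],[-0.0005,-0.001,0.0015,0,5],[-0.0005,-0.001,0.0015,0,5]]'
```

```text
time: 8.3
tool_pos: [648.4, 159.5, 163.6]
tcp_rot: [179.8, -0.4, -0.1]
ft_force: [-1.0, -0.8, 1.6]
finger_gap: 21.4
```

```bash
python3 -m jog '[[0,0,0,0,20],[0,0,0,0,35],[0,0,0,0,50],[0,0,0,0,50],[0,0,-0.01,0,50],[0,0,-0.03,0,50],[0,0,-0.06,0,50],[0,0,-0.1,0,50]]'; python3 -m jog '[[-0.03,0.018,0,0,50],[-0.06,0.036,0,0,50],[-0.095,0.055,0,0,50],[-0.13,0.075,0,0,50],[-0.165,0.095,0,0,50],[-0.18,0.105,0,0,50],[-0.19,0.11,0,0,50],[-0.19,0.11,0,0,50]]'; python3 - <<'E'
from h import *
s,p,T=wrist(); save(p,'w3'); print(s['tool_pos'],s['tcp_rot'])
blobs(p,T,(18,64,82,100,118))
E
```

```text
time: 9.1
tool_pos: [646.6, 159.6, 263.2]
tcp_rot: [179.8, -0.2, -0.1]
ft_force: [0.5, 0.4, -0.2]
finger_gap: 42.5
time: 9.9
tool_pos: [456.0, 49.3, 264.2]
tcp_rot: [179.8, -0.3, -0.1]
ft_force: [0.1, -0.0, -0.8]
finger_gap: 42.6
[456.02963875  49.29898776 264.22433949] [ 1.79774170e+02 -3.18925646e-01 -1.16379223e-01]
[365. 265.] [26. 45.] (342, 252, 46, 26) {18: [623.4, -99.7], 64: [602.2, -72.0], 82: [593.9, -61.1], 100: [585.6, -50.3], 118: [577.4, -39.4]}
[263. 262.] [28. 43.] (243, 252, 43, 25) {18: [467.8, -92.8], 64: [466.2, -66.0], 82: [465.6, -55.4], 100: [465.0, -44.9], 118: [464.3, -34.4]}
[268. 247.] [15. 38.] (249, 239, 37, 17) {18: [475.2, -67.3], 64: [472.6, -43.6], 82: [471.7, -34.4], 100: [470.7, -25.1], 118: [469.7, -15.9]}
[373. 217.] [48. 55.] (347, 192, 53, 51) {18: [626.5, -21.2], 64: [604.9, -3.4], 82: [596.5, 3.6], 100: [588.0, 10.6], 118: [579.6, 17.6]}
[258. 184.] [53. 53.] (231, 158, 54, 53) {18: [460.4, 28.7], 64: [459.8, 40.2], 82: [459.5, 44.8], 100: [459.3, 49.3], 118: [459.0, 53.8]}
[389. 154.] [53. 60.] (361, 126, 57, 57) {18: [637.7, 69.3], 64: [614.7, 75.7], 82: [605.7, 78.3], 100: [596.7, 80.8], 118: [587.7, 83.3]}
[401.  84.] [53. 61.] (375, 55, 39, 60) {18: [642.7, 158.7], 64: [619.1, 153.9], 82: [609.9, 152.0], 100: [600.6, 150.1], 118: [591.4, 148.2]}
[272.  51.] [31. 41.] (253, 34, 40, 32) {18: [478.3, 195.6], 64: [475.4, 186.1], 82: [474.3, 182.4], 100: [473.1, 178.7], 118: [472.0, 175.0]}
[474.  70.] [67. 80.] (440, 32, 70, 78) {18: [739.1, 178.7], 64: [703.4, 171.4], 82: [689.4, 168.5], 100: [675.4, 165.6], 118: [661.4, 162.8]}
```

View pics/w3.png

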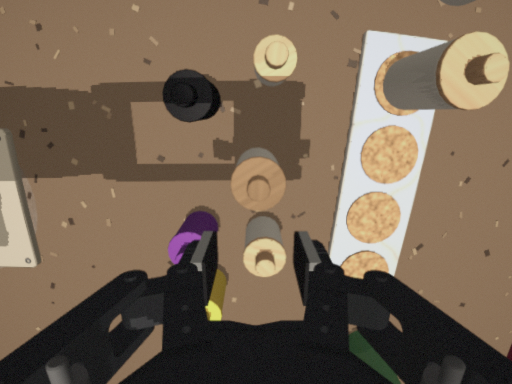

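c1 stands upright on its mat (top right). c2's lid centre at (258,184) gives (459.5,49). Grasping it, then carrying to the second mat.

```bash
python3 -m jog '[[0.0035,0,0.04,0,50],[0.0035,0,0.08,0,50],[0.0035,0,0.11,0,50],[0.0035,0,0.125,0,50],[0.0035,0,0.1365,0,50],[0.0035,0,0.1365,0,50],[0.0035,0,0.1365,0,25],[0.0035,0,0.1365,0,10]]' 60; python3 -m jog '[[0,0,0,0,5],[0,0,0,0,5],[0,0,0,0,5]]';python3 -m jog '[[0,0,-0.01,0,5],[0,0,-0.02,0,5],[0,0,-0.05,0,5],[0,0,-0.08,0,5],[0,0,-0.08,0,5],[0,0,-0.08,0,5]]'
```

```text
time: 10.75
tool_pos: [461.9, 49.3, 129.1]
tcp_rot: [179.8, -0.4, -0.1]
ft_force: [-1.1, -0.4, -1.2]
finger_gap: 21.9
time: 11.05
tool_pos: [462.0, 49.3, 129.2]
tcp_rot: [179.8, -0.4, -0.1]
ft_force: [0.1, 0.9, -3.6]
finger_gap: 21.5
time: 11.65
tool_pos: [462.1, 49.5, 210.3]
tcp_rot: [179.8, -0.6, -0.1]
ft_force: [-0.7, 0.3, -5.0]
finger_gap: 21.5
```

```bash
python3 -m jog '[[0.02,-0.002,0,0,5],[0.05,-0.005,0,0,5],[0.085,-0.009,0,0,5],[0.12,-0.013,0,0,5],[0.15,-0.016,0,0,5],[0.167,-0.018,0,0,5],[0.175,-0.019,0,0,5],[0.176,-0.019,0,0,5]]'; python3 -m jog '[[0,0,0.02,0,5],[0,0,0.04,0,5],[0,0,0.05,0,5],[0,0,0.056,0,5],[0,0,0.059,0,5],[0,0,0.059,0,5],[0,0,0.059,0,5]]'
```

```text
time: 12.45
tool_pos: [637.6, 68.3, 210.1]
tcp_rot: [179.8, -0.4, -0.1]
ft_force: [-0.6, 0.4, -4.2]
finger_gap: 21.6
time: 13.15
tool_pos: [638.6, 68.1, 152.3]
tcp_rot: [179.8, -0.5, -0.1]
ft_force: [0.5, 0.2, -3.0]
finger_gap: 21.8
```

```bash
python3 -m jog '[[0,-0.0007,0.001,0,5],[0,-0.0007,0.002,0,5],[0,-0.0007,0.003,0,5],[0,-0.0007,0.004,0,5],[0,-0.0007,0.004,0,5]]'; python3 -m jog '[[0,0,0.0005,0,5],[0,0,0.001,0,5],[0,0,0.001,0,5]]'
```

```text
time: 13.65
tool_pos: [638.5, 68.7, 147.9]
tcp_rot: [179.8, -0.5, -0.1]
ft_force: [-0.3, 0.6, -3.6]
finger_gap: 22.0
time: 13.95
tool_pos: [638.5, 68.7, 147.1]
tcp_rot: [179.8, -0.5, -0.1]
ft_force: [-0.1, -0.2, -2.6]
finger_gap: 21.7
```

```bash
python3 -m jog '[[0,0,0.0007,0,5],[0,0,0.0014,0,5],[0,0,0.0014,0,5]]'
```

```text
time: 14.25
tool_pos: [638.9, 68.7, 147.1]
tcp_rot: [179.8, -0.6, -0.1]
ft_force: [-2.9, -0.4, 5.6]
finger_gap: 21.4
```

```bash
python3 -m jog '[[0,0,-0.0005,0,20],[0,0,-0.0005,0,35],[0,0,-0.0005,0,50],[0,0,-0.0005,0,50],[0,0,-0.01,0,50],[0,0,-0.04,0,50],[0,0,-0.08,0,50],[0,0,-0.12,0,50]]'; python3 -m jog '[[-0.03,0.02,0,0,50],[-0.065,0.043,0,0,50],[-0.1,0.066,0,0,50],[-0.135,0.089,0,0,50],[-0.155,0.105,0,0,50],[-0.17,0.12,0,0,50],[-0.17,0.12,0,0,50]]'; python3 - <<'E'
from h import *
s,p,T=wrist(); save(p,'w4'); print(s['tool_pos'],s['tcp_rot'])
blobs(p,T,(18,64,82,100,118))
E
```

```text
time: 15.05
tool_pos: [637.3, 69.2, 268.6]
tcp_rot: [179.8, -0.5, -0.1]
ft_force: [1.6, -0.7, -0.3]
finger_gap: 42.5
time: 15.75
tool_pos: [466.1, -52.0, 268.7]
tcp_rot: [179.7, -0.6, -0.2]
ft_force: [0.3, -0.3, 0.4]
finger_gap: 42.9
[466.11355797 -51.96844346 268.68555518] [179.72737159  -0.61971926  -0.21047785]
[184. 242.] [33. 39.] (167, 226, 36, 35) {18: [362.8, -162.1], 64: [375.5, -139.5], 82: [380.5, -130.7], 100: [385.5, -121.8], 118: [390.4, -113.0]}
[362. 210.] [49. 55.] (336, 185, 53, 51) {18: [622.4, -114.2], 64: [602.8, -97.6], 82: [595.1, -91.1], 100: [587.5, -84.6], 118: [579.8, -78.1]}
[372. 146.] [54. 60.] (344, 118, 57, 57) {18: [626.6, -22.0], 64: [606.4, -16.9], 82: [598.6, -14.9], 100: [590.7, -12.9], 118: [582.8, -10.8]}
[386.  76.] [55. 63.] (358, 45, 46, 63) {18: [635.6, 67.4], 64: [614.3, 61.4], 82: [606.0, 59.1], 100: [597.7, 56.8], 118: [589.4, 54.4]}
[442.  67.] [40. 64.] (421, 37, 44, 59) {18: [709.9, 79.4], 64: [679.4, 71.9], 82: [667.5, 69.0], 100: [655.6, 66.0], 118: [643.6, 63.1]}
[397.  12.] [37. 51.] (372, 0, 51, 32) {18: [642.9, 142.2], 64: [620.7, 126.9], 82: [612.0, 120.9], 100: [603.4, 114.9], 118: [594.7, 108.9]}
```

View pics/w4.png

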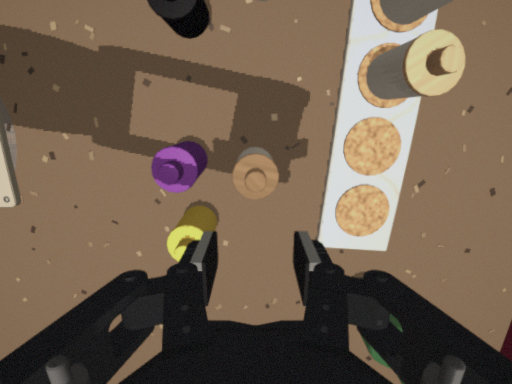

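```bash
python3 - <<'E'
from h import *
s,p,T=wrist()
hsv=cv2.cvtColor(p['image'],cv2.COLOR_RGB2HSV)
m=((hsv[...,2]>120)&(hsv[...,1]>95)&(hsv[...,0]<30)).astype(np.uint8)
m[:, :215]=0;m[:140]=0;m[215:]=0;m[:,300:]=0
for k in cv2.findContours(m,0,2)[0]:
    if cv2.contourArea(k)<200: continue
    (u,v),ax,_=cv2.fitEllipse(cv2.convexHull(k)); print(u,v,ax,onz(p,(u,v),82,T))
print(onz(p,(255.5,174),82,T))
E
```

```text
253.88922119140625 177.5341033935547 (46.07077407836914, 47.90898132324219) [467.3 -49.6  82. ]
[469.1 -45.5  82. ]
```

c2 stands upright on its mat. c3's lid centre at (254,177.5) gives (467,-50), matching the top view.

```bash
python3 -m jog '[[-0.0005,-0.002,0.045,0,50],[-0.0005,-0.002,0.09,0,50],[-0.0005,-0.002,0.125,0,50],[-0.0005,-0.002,0.145,0,50],[-0.0005,-0.002,0.157,0,50],[-0.0005,-0.002,0.158,0,50],[-0.0005,-0.002,0.158,0,25],[-0.0005,-0.002,0.158,0,10]]' 60; python3 -m jog '[[0,0,0,0,5],[0,0,0,0,5],[0,0,0,0,5]]';python3 -m jog '[[0,0,-0.01,0,5],[0,0,-0.02,0,5],[0,0,-0.05,0,5],[0,0,-0.08,0,5],[0,0,-0.08,0,5],[0,0,-0.08,0,5]]'
```

```text
time: 16.65
tool_pos: [470.0, -49.3, 112.1]
tcp_rot: [179.8, -0.8, -0.1]
ft_force: [-0.8, 0.4, -1.7]
finger_gap: 21.6
time: 16.95
tool_pos: [470.4, -49.4, 112.6]
tcp_rot: [179.7, -0.8, -0.1]
ft_force: [0.5, 0.2, -1.5]
finger_gap: 21.7
time: 17.55
tool_pos: [470.1, -49.3, 194.3]
tcp_rot: [179.7, -1.0, -0.1]
ft_force: [-0.8, -0.7, -2.3]
finger_gap: 21.6
```

```bash
python3 -m jog '[[0.02,-0.004,0,0,5],[0.05,-0.009,0,0,5],[0.085,-0.015,0,0,5],[0.12,-0.021,0,0,5],[0.14,-0.025,0,0,5],[0.15,-0.027,0,0,5],[0.155,-0.027,0,0,5],[0.155,-0.027,0,0,5]]'; python3 -m jog '[[0,0,0.02,0,5],[0,0,0.04,0,5],[0,0,0.05,0,5],[0,0,0.056,0,5],[0,0,0.059,0,5],[0,0,0.060,0,5],[0,0,0.060,0,5]]'
```

```text
time: 18.35
tool_pos: [624.6, -22.8, 196.0]
tcp_rot: [179.7, -0.9, -0.1]
ft_force: [-0.0, 0.3, -1.9]
finger_gap: 21.7
time: 19.05
tool_pos: [626.0, -23.2, 136.9]
tcp_rot: [179.7, -1.0, -0.1]
ft_force: [0.5, -0.3, -1.1]
finger_gap: 21.8
```

```bash
python3 -m jog '[[0,-0.001,0.001,0,5],[0,-0.001,0.003,0,5],[0,-0.001,0.005,0,5],[0,-0.001,0.006,0,5],[0,-0.001,0.006,0,5]]'; python3 -m jog '[[0,0,0.0005,0,5],[0,0,0.001,0,5],[0,0,0.001,0,5]]'
```

```text
time: 19.55
tool_pos: [625.8, -22.2, 130.5]
tcp_rot: [179.7, -1.0, -0.1]
ft_force: [-0.7, -0.4, -1.1]
finger_gap: 21.7
time: 19.85
tool_pos: [626.0, -22.2, 130.0]
tcp_rot: [179.7, -1.0, -0.1]
ft_force: [-1.7, -0.1, 2.5]
finger_gap: 21.5
```

```bash
python3 -m jog '[[0,0,0,0,20],[0,0,0,0,35],[0,0,0,0,50],[0,0,0,0,50],[0,0,-0.01,0,50],[0,0,-0.045,0,50],[0,0,-0.09,0,50],[0,0,-0.13,0,50]]'; python3 -m jog '[[-0.02,-0.02,0,0,50],[-0.042,-0.05,0,0,50],[-0.064,-0.085,0,0,50],[-0.086,-0.12,0,0,50],[-0.11,-0.155,0,0,50],[-0.13,-0.185,0,0,50],[-0.145,-0.203,0,0,50],[-0.145,-0.203,0,0,50]]'; python3 - <<'E'
from h import *
s,p,T=wrist(); save(p,'w5'); print(s['tool_pos'],s['tcp_rot'])
blobs(p,T,(18,64,82,118))
E
```

```text
time: 20.65
tool_pos: [623.7, -21.5, 262.6]
tcp_rot: [179.7, -1.0, -0.1]
ft_force: [1.1, -0.7, 0.4]
finger_gap: 42.7
time: 21.45
tool_pos: [477.8, 184.2, 260.0]
tcp_rot: [179.8, -1.1, 0.0]
ft_force: [-0.0, -0.1, 0.1]
finger_gap: 42.9
[477.77956433 184.15274031 259.96248923] [ 1.79755291e+02 -1.06282774e+00  4.55776319e-02]
[360. 245.] [44. 53.] (335, 222, 52, 44) {18: [637.2, 71.2], 64: [616.5, 94.7], 82: [608.5, 103.8], 118: [592.3, 122.2]}
[426. 219.] [55. 64.] (395, 207, 60, 42) {18: [730.9, 110.0], 64: [698.3, 128.6], 82: [685.6, 135.8], 118: [660.1, 150.3]}
[363. 187.] [31. 48.] (347, 162, 21, 50) {18: [631.0, 159.2], 64: [611.1, 171.5], 82: [603.3, 176.3], 118: [587.8, 185.9]}
[253. 181.] [39. 39.] (234, 162, 39, 39) {18: [479.1, 168.2], 64: [478.6, 179.3], 82: [478.4, 183.7], 118: [478.0, 192.3]}
```

View pics/w5.png

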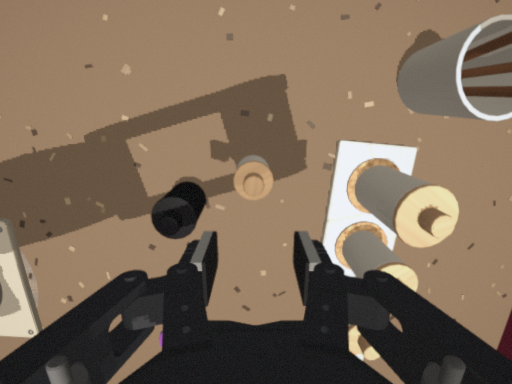

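c4's lid centre at (253,181) gives (478.6,180). The other canisters are standing.

```bash
python3 -m jog '[[-0.0025,0.0042,0.045,0,50],[-0.0025,0.0042,0.09,0,50],[-0.0025,0.0042,0.13,0,50],[-0.0025,0.0042,0.152,0,50],[-0.0025,0.0042,0.166,0,50],[-0.0025,0.0042,0.168,0,50],[-0.0025,0.0042,0.168,0,25],[-0.0025,0.0042,0.168,0,10]]' 60; python3 -m jog '[[0,0,0,0,5],[0,0,0,0,5],[0,0,0,0,5]]'; python3 -m jog '[[0,0,-0.01,0,5],[0,0,-0.04,0,5],[0,0,-0.08,0,5],[0,0,-0.12,0,5],[0,0,-0.16,0,5],[0,0,-0.175,0,5],[0,0,-0.175,0,5]]'
```

```text
time: 22.3
tool_pos: [480.9, 178.0, 93.8]
tcp_rot: [179.7, -1.3, -0.0]
ft_force: [0.0, 0.0, -1.4]
finger_gap: 21.9
time: 22.6
tool_pos: [481.3, 178.2, 94.4]
tcp_rot: [179.8, -1.3, -0.0]
ft_force: [-0.4, 0.0, -1.9]
finger_gap: 21.7
time: 23.3
tool_pos: [478.7, 179.3, 272.7]
tcp_rot: [179.9, -1.6, 0.0]
ft_force: [0.8, -0.2, -2.3]
finger_gap: 21.6
```

```bash
python3 -m jog '[[0.008,0.02,0,0,5],[0.026,0.055,0,0,5],[0.044,0.093,0,0,5],[0.062,0.131,0,0,5],[0.08,0.169,0,0,5],[0.098,0.207,0,0,5],[0.116,0.245,0,0,5],[0.128,0.27,0,0,5]]'; python3 -m jog '[[0.006,0.015,0,0,5],[0.01,0.024,0,0,5],[0.01,0.026,0,0,5],[0.01,0.026,0,0,5]]'; python3 - <<'E'
from h import *
s,p,T=wrist(); save(p,'w6'); print(s['tool_pos'],s['tcp_rot'])
blobs(p,T,(18,82,100))
E
```

```text
time: 24.1
tool_pos: [606.1, -93.3, 273.4]
tcp_rot: [179.9, -1.4, -0.1]
ft_force: [0.1, 0.4, -2.3]
finger_gap: 21.5
time: 24.5
tool_pos: [615.7, -118.4, 273.1]
tcp_rot: [179.9, -1.3, -0.1]
ft_force: [-0.6, 0.2, -1.9]
finger_gap: 21.4
[ 615.6867753  -118.38764367  273.06631763] [ 1.79922654e+02 -1.32543223e+00 -6.50854299e-02]
[255. 254.] [39. 43.] (235, 235, 41, 39) {18: [621.1, -250.4], 82: [619.7, -215.7], 100: [619.3, -206.0]}
[254. 233.] [71. 78.] (215, 198, 79, 40) {18: [619.6, -215.5], 82: [618.4, -186.7], 100: [618.1, -178.7]}
[ 57. 194.] [43. 48.] (35, 172, 46, 44) {18: [336.5, -153.7], 82: [383.7, -135.5], 100: [397.0, -130.4]}
[273. 161.] [24. 33.] (260, 147, 25, 30) {18: [645.6, -108.7], 82: [640.0, -98.3], 100: [638.4, -95.3]}
[260.  96.] [58. 61.] (231, 70, 60, 57) {18: [627.6, -24.0], 82: [625.0, -28.0], 100: [624.3, -29.1]}
[269.  19.] [63. 67.] (238, 3, 63, 51) {18: [638.8, 66.3], 82: [634.4, 46.8], 100: [633.1, 41.4]}
```

View pics/w6.png

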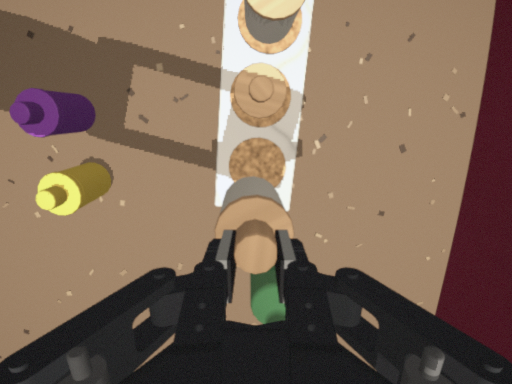

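c4 hangs upright over the last mat (mat centre near (257,162)), and the bottle is clear behind. Lowering.

```bash
python3 -m jog '[[0.0025,-0.0017,0.04,0,5],[0.0025,-0.0017,0.08,0,5],[0.0025,-0.0017,0.115,0,5],[0.0025,-0.0017,0.135,0,5],[0.0025,-0.0017,0.147,0,5],[0.0025,-0.0017,0.154,0,5],[0.0025,-0.0017,0.156,0,5],[0.0025,-0.0017,0.156,0,5]]'
```

```text
time: 25.35
tool_pos: [622.8, -116.6, 118.9]
tcp_rot: [179.9, -1.5, -0.0]
ft_force: [-0.9, 0.4, -2.2]
finger_gap: 22.0
```

```bash
python3 -m jog '[[0,0,0.001,0,5],[0,0,0.003,0,5],[0,0,0.005,0,5],[0,0,0.006,0,5],[0,0,0.006,0,5]]'; python3 -m jog '[[0,0,0.0005,0,5],[0,0,0.001,0,5],[0,0,0.001,0,5]]'
```

```text
time: 25.85
tool_pos: [622.7, -116.6, 112.6]
tcp_rot: [179.9, -1.4, -0.0]
ft_force: [-1.0, 0.3, -2.2]
finger_gap: 21.5
time: 26.15
tool_pos: [622.8, -116.6, 111.6]
tcp_rot: [179.9, -1.4, -0.0]
ft_force: [0.1, -0.9, -2.5]
finger_gap: 21.7
```

```bash
python3 -m jog '[[0,0,0.0005,0,5],[0,0,0.001,0,5],[0,0,0.001,0,5]]'; python3 -m jog '[[0,0,0.0003,0,5],[0,0,0.0006,0,5],[0,0,0.0006,0,5]]'
```

```text
time: 26.45
tool_pos: [622.9, -116.7, 111.4]
tcp_rot: [179.9, -1.5, -0.0]
ft_force: [-3.5, -0.1, 4.3]
finger_gap: 21.5
time: 26.75
tool_pos: [623.2, -116.8, 111.5]
tcp_rot: [179.9, -1.5, -0.0]
ft_force: [-3.1, 0.4, 5.5]
finger_gap: 21.6
```

Contact made. Releasing, rising, backing off and checking.

```bash
python3 -m jog '[[0,0,-0.0005,0,20],[0,0,-0.0005,0,35],[0,0,-0.0005,0,50],[0,0,-0.0005,0,50],[0.0005,0,-0.012,0,50],[0.001,0,-0.045,0,50],[0.002,0,-0.09,0,50],[0.003,0,-0.14,0,50]]'; python3 -m jog '[[-0.04,0,-0.02,0,50],[-0.08,0,-0.04,0,50],[-0.12,0,-0.04,0,50],[-0.16,0,-0.04,0,50],[-0.2,0,-0.04,0,50],[-0.22,0,-0.04,0,50]]'; python3 - <<'E'
from h import *
p=r.snapshot('top'); save(p,'top9'); blobs(p,np.array(p['T']),(18,82,100,118,136),150)
q=r.snapshot('scene'); save(q,'scene9')
a=cv2.imread('pics/top9.png')[100:260,120:400]
b=cv2.imread('pics/scene9.png')[80:380,180:440]
cv2.imwrite('pics/t9.png',cv2.resize(a,None,fx=2.8,fy=2.8)); cv2.imwrite('pics/s9.png',cv2.resize(b,None,fx=2,fy=2))
E
```

```text
time: 27.55
tool_pos: [621.7, -116.2, 252.5]
tcp_rot: [179.9, -1.4, -0.0]
ft_force: [0.5, 0.3, -0.1]
finger_gap: 42.6
time: 28.15
tool_pos: [398.6, -115.9, 288.1]
tcp_rot: [179.9, -1.4, -0.0]
ft_force: [-0.2, 0.3, 0.0]
finger_gap: 42.5
[ 13. 348.] [41. 86.] (0, 314, 32, 70) {18: [149.6, 646.7], 82: [167.4, 606.1], 100: [172.4, 594.7], 118: [177.4, 583.3], 136: [182.3, 571.9]}
[308. 176.] [26. 27.] (295, 163, 27, 27) {18: [624.1, -114.7], 82: [611.2, -106.0], 100: [607.6, -103.6], 118: [603.9, -101.2], 136: [600.3, -98.8]}
[275. 173.] [27. 27.] (262, 160, 27, 27) {18: [629.2, -22.5], 82: [616.0, -19.8], 100: [612.3, -19.1], 118: [608.6, -18.3], 136: [604.9, -17.6]}
[242. 166.] [26. 34.] (229, 149, 27, 33) {18: [647.9, 69.4], 82: [633.5, 66.1], 100: [629.5, 65.2], 118: [625.4, 64.3], 136: [621.4, 63.4]}
[202. 153.] [27. 27.] (189, 140, 27, 27) {18: [681.7, 179.7], 82: [665.1, 169.4], 100: [660.5, 166.4], 118: [655.8, 163.5], 136: [651.1, 160.6]}
[125. 122.] [15. 16.] (118, 115, 16, 15) {18: [763.9, 401.9], 82: [742.0, 377.2], 100: [735.9, 370.2], 118: [729.7, 363.2], 136: [723.5, 356.3]}
```

View pics/t9.png

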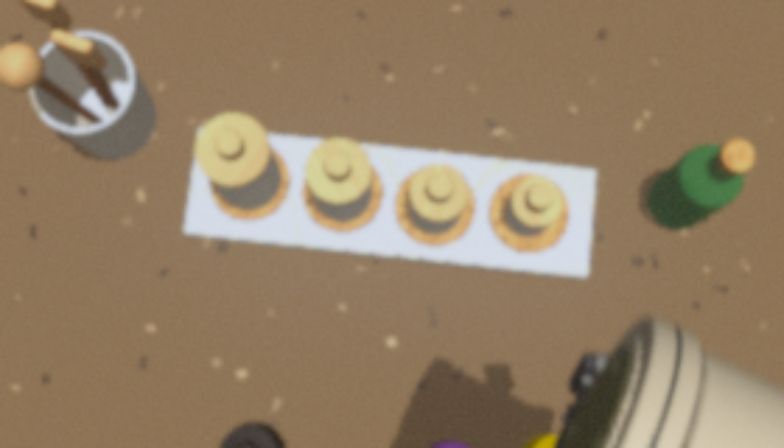

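View pics/s9.png

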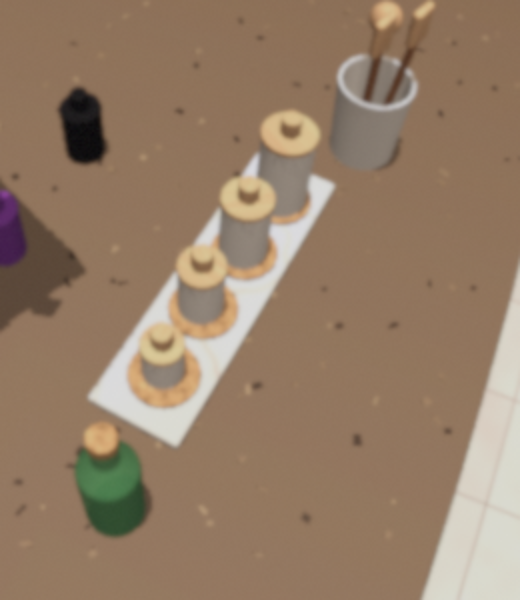

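```bash
python3 - <<'E'
from h import *
p=r.snapshot('top'); hsv=cv2.cvtColor(p['image'],cv2.COLOR_RGB2HSV)
m=((hsv[...,2]>165)&(hsv[...,1]>55)&(hsv[...,0]>=21)).astype(np.uint8)
m[:130]=0;m[200:]=0
m=cv2.morphologyEx(m,cv2.MORPH_OPEN,np.ones((5,5),np.uint8))
for k in cv2.findContours(m,0,2)[0]:
    if cv2.contourArea(k)<150: continue
    (u,v),ax,_=cv2.fitEllipse(cv2.convexHull(k)); z={0:136,1:118,2:100,3:82}[int((u-185)//33.5)]
    print(np.round([u,v],1),np.round(ax,1),z,onz(p,(u,v),z))
for uv,z in [((241.4,160.7),118),((276.1,169.1),100),((311.8,171.8),82)]: print(onz(p,uv,z))
E
```

```text
[312.7 172. ] [14.8 19.3] 82 [ 621.7 -117.2   82. ]
[276.  168.7] [19.4 20.5] 100 [623.8 -21.6 100. ]
[240.4 160.7] [22.2 23.8] 118 [637.6  68.1 118. ]
[201.8 152.5] [24.9 26.8] 136 [651.1 162.2 136. ]
[637.6  65.7 118. ]
[622.7 -21.8 100. ]
[ 622.2 -114.9   82. ]
```

Top view: c1, c2 and c4 are within about 2.5 mm of the mat centres, and c3 is about 5 mm short in x. One closer look at c3.

```bash
python3 -m jog '[[0.04,-0.01,0,0,50],[0.08,-0.01,0,0,50],[0.12,-0.01,0,0,50],[0.16,-0.01,0,0,50],[0.2,-0.01,0,0,50],[0.225,-0.01,0,0,50],[0.225,-0.01,0,0,50],[0.225,-0.01,0,0,50]]'; python3 - <<'E'
from h import *
s,p,T=wrist(); save(p,'w7'); print(s['tool_pos'],s['tcp_rot'])
Ti=np.linalg.inv(T)
im=cv2.cvtColor(p['image'],cv2.COLOR_RGB2BGR); im=cv2.resize(im,None,fx=1.5,fy=1.5)
def circ(c,z,rad,col):
    t=np.linspace(0,2*np.pi,60); P=np.c_[c[0]+rad*np.cos(t),c[1]+rad*np.sin(t),0*t+z]
    uv=cv2.projectPoints(P,cv2.Rodrigues(Ti[:3,:3])[0],Ti[:3,3],np.array(p['K'],float),np.array(p['distortion'],float))[0][:,0]
    cv2.polylines(im,[np.round(uv*1.5).astype(int)],True,col,1)
circ((627,-22.5),18,40,(0,0,255)); circ((627,-22.5),100,27,(255,0,0))
circ((623,-115),18,40,(0,0,255)); circ((623,-115),82,24,(255,0,0))
circ((639,68.5),18,40,(0,0,255)); circ((639,68.5),118,30,(255,0,0))
cv2.imwrite('pics/w7b.png',im)
E
```

```text
time: 29.1
tool_pos: [626.0, -106.2, 293.6]
tcp_rot: [179.9, -1.5, -0.0]
ft_force: [-0.7, -0.2, -0.2]
finger_gap: 43.2
[ 626.0237858  -106.19138795  293.5779205 ] [ 1.79856514e+02 -1.45395140e+00 -3.80656176e-02]
```

View pics/w7b.png

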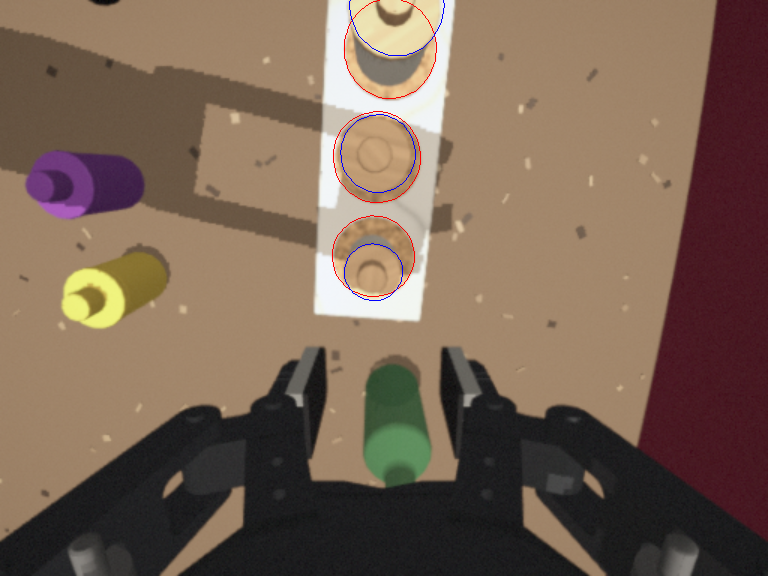

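Projected circles (red for mat, blue for the centred lid) nearly coincide with what is seen. c3's lid, near (375,154), sits about 3 mm left of its ideal position and the rest are closer. That is well inside the mats, and regripping would risk more than it gains. Handing in.

```bash
python3 -c "
from bench import r
print(r.sense()['time'],r.hand_in())"
```

```text
the job is handed in; nothing more can be done
29.15 None
```

All four canisters stand upright on the cork mats, tallest next to the crock and shortest next to the oil bottle. I handed the job in at 29 s of the 96 s allowed.

- **Centring:** in the top view, canisters 1, 2 and 4 are about 2–3 mm from their mat centres. Canister 3 reads about 5 mm off in x from the top camera but about 3 mm from the wrist camera. I left it rather than regrip.
- **Handling:** each canister was lowered until it touched its mat with about 6 N at most, then released.
- **Crock, bottle and look-alikes:** the crock and the bottle look unmoved in the before and after pictures, and the arm never gripped the look-alikes.
- **Tool tilt:** the gripper's pitch drifted to about 1.5° over the job. The canisters look upright after release.

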